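# Index the dial of a soldering station and load a board carrier

### The job

Turn the round dial until its one empty nest stands squarely at the loading sill between the two steel cheeks. Then take the loose board carrier from the bench, lower it into that nest before letting go, so that it lies flat and fully down inside the nest's lips, and leave the nest at the sill. Leave the other things on the bench where they are.

Things in the scene. Friction and masses are not known exactly. Their poses are not given: they have to be found in the camera images.
- dial (a joint): Angle (rad, anticlockwise from above) of the aluminium dial, 330 mm across, top face 45 mm above the bench. Turns endlessly both ways, no detents, stays where left (friction 0.12 N m). At 0 or 6.283 the empty nest is at the loading point. Four nests, 90 degrees apart: three hold identical carriers clamped to the dial, which stay there; one is empty.
- handle (a point): Middle of the dial's handle, on the dial's axis: a black bar 84 mm long, 18 mm wide, 30 mm tall on top of a steel hub 52 mm across. This point is half-way up the bar, 118 mm above the bench. Turns with the dial: own y axis along the bar, x across it, -x pointing to the empty nest, z up.
- nest (a point): Centre of the floor of the empty nest, 105 mm from the dial's axis, 45 mm above the bench. The floor inside the lips is 80 mm along own x (radial, pointing to the dial's axis) by 100 mm along own y; lips 8 mm high, 5 mm thick, open at the corners. Turns with the dial.
- load_point (a point): Fixed point where the empty nest's floor centre must stand, 105 mm from the dial's axis, 45 mm above the bench; own x points to the dial's axis. Outside the rim here, on the robot's side, is the sill: a dark steel block 30 mm high with two steel cheeks 122 mm apart, 75 mm high. Opposite, 190 mm from the axis, a fixed sensor post 93 mm tall.
- carrier_center (a point): Centre, 25 mm above the underside, of the loose board carrier (0.2 to 0.45 kg, on the bench left or right of the dial): orange plate 70 mm (own x) by 90 mm (own y) by 14 mm. Grip bar of steel over its middle, along own x: 68 mm long, 14 wide, 16 tall, its middle 17 mm above this point, 22 mm gap beneath. Fits the nest either way round, own x along the nest's x.
- psu: Bystander: black power brick, 75 x 110 x 42 mm, origin under its centre; leave it where it is
- flux: Bystander: white bottle, 56 mm across, 110 mm tall, origin under its centre; leave it where it is
- spool: Bystander: grey solder reel standing on its flange, 68 mm across, 54 mm tall, origin under its centre; leave it where it is
- driver: Bystander: screwdriver lying on the bench; leave it where it is
- wrench: Bystander: wrench lying on the bench; leave it where it is
- bracket: Bystander: aluminium angle bracket, 90 x 50 x 46 mm; leave it where it is
Mind the look-alikes: they are no part of the job. Leave any turquoise look-alike of the part that bears carrier_center alone.

How it is judged:
On the way, in this order (a step that is already met when the one before it is completed fails the run):
1. the empty nest is turned to the loading point (within 12 mm) while the loose carrier is still away from it (horizontal distance between nest and load_point below 0.012 m and distance between carrier_center and nest above 0.1 m and velocity of joint dial between -0.1 and 0.1 rad/s), for 0.3 s.
2. the carrier is lowered into the nest still held by the fingers (underside less than 20 mm above the nest's floor) (horizontal distance between nest and load_point below 0.012 m and horizontal distance between carrier_center and nest below 0.02 m and z of carrier_center in the frame of nest below 0.045 m and contact force between the fingers and carrier above 0.5 N), for 0.02 s.
At the end, for the whole second after the job is handed in: The empty nest stands at the loading point (centre within 12 mm) with the dial still, and the carrier lies in it at rest, flat (within 0.06 rad) and fully down (within 4 mm), centred within 9 mm each way and square to it within 0.18 rad, either way round (horizontal distance between nest and load_point below 0.012 m and x of carrier_center in the frame of nest between -0.009 and 0.009 m and y of carrier_center in the frame of nest between -0.009 and 0.009 m and z of carrier_center in the frame of nest between 0.02 and 0.029 m and angle between the x axis of carrier_center and the x axis of nest, either way round below 0.18 rad and angle between carrier_center's own z axis and vertical below 0.06 rad and linear speed of carrier below 0.02 m/s and velocity of joint dial between -0.05 and 0.05 rad/s); the robot touches nothing.
It fails at once if one of the bystanders (psu, flux, spool, driver, wrench, bracket) is moved by more than 40 mm (distance of any of psu, flux, spool, driver, wrench, bracket from where it was at the start of the episode above 0.04 m).
It also fails if it takes over 58 s, if anything falls off the work surface, if the arm or the gripper's body presses on something with over 40 N, if the wrist force passes 120 N, or if a joint passes its speed limit or range.

### The arm

A 7-joint arm with a two-finger parallel gripper is mounted at the origin on the work surface. World frame = base frame: x ahead of the robot, y to its left, z up, the work surface at z = 0. Lengths are in m, angles in rad, forces in N, time in s.
With the tool pointing down it reaches from about 0.425 to 0.925 m from the base axis. Payload 6.8 kg.
Tool frame: the origin (TCP) lies on the centre line of the jaws, within the pads' length; the fingertips stand 17 mm ahead of it and the grasp point (between the pads) lies 2 mm behind it; z points along the fingers, x is the direction in which the jaws open and shut, and the axes are right-handed (so a half turn about z gives the same grasp; the last joint's range is limited). The gripper opens to 85 mm and grips with 20 to 120 N. Pads are 22 mm wide; open, the fingers measure 114 mm over their backs; the gripper's body (76 mm by 85 mm) begins 54 mm behind the grasp point. The pads swing forward as they close: fully open they stand 13 mm farther back than shut.
Start: joints at [-1.359, 0.477, 0.022, 1.555, -0.011, 1.109, -0.083], TCP at [0.212, 0.641, 0.248] pointing down, gripper open.
Joint ranges: [-2.96, 2.96], [-0.34, 2.1], [-1.41, 1.46], [0.24, 2.44], [-1.37, 4.51], [0.17, 1.92], [-2.96, 2.96]. Speed limits (rad/s): [2.39, 2.39, 3.14, 3.14, 3.14, 3.14, 3.14].

### API

Orientations are given as a rotation vector (axis times angle).
In Python, from bench import r gives the robot as it stands.
- The arm moves only by the tool arm_command, never from a script. Its argument "increments" is a list of rows, each a list of 3 entries, a list of its own where there are three numbers: the shift along the world's x, y, z in m, then the turn, a rotation vector about the world's x, y, z in rad, then the opening in per cent of the stroke, from 0 (shut) to 100 (fully open). A call has 1 to 10 rows; each row is the pose to reach, as a shift and turn from the pose commanded when the call began; what a row does not reach only later rows make up. A row lasts 1/10 s, in which the tool goes at most 50 mm and 8.59 degrees, less where a joint would pass 70% of its speed; a pose out of reach is approached as far as the arm can. A call with a gripper value outside its range is refused whole. The fingers move at their own pace and stop on an object; "newtons" is the grip in N (left out, the last holds). Time passes only in rows, so rows that repeat a pose let the fingers close. It gives the time, the measured TCP pose, the force and the opening at its end, in the units of the state.
- r.get_obs(): the state, without advancing time (a new reading comes with each control period).
- r.grab_frame(name): name is "side" or "top" or "wrist"; returns the picture (480x640x3 uint8, blue, green, red); there is no depth.
- r.camera_model(name): a dict with "camera_matrix" (3x3 intrinsics, pixels), "camera_from_world" (4x4, takes a point from world to camera coordinates). Camera axes: x right, y down, z forward; pixel columns grow to the right and rows downward; lengths in m; the calibration is good to about 2 mm. A picture is of the moment at which its call begins: read the wrist's pose just before it. camera_model takes no time and is no camera call; for the wrist camera it gives the pose at the moment of the call.
- r.hand_in(): hands the job in, once; it reports no verdict.
The state is a dict: "clock": time; "joints": joint angles; "qvel": joint speeds; "tau": joint torques, N m; "tcp_pos": TCP position; "orientation": TCP orientation; "contact_force": force on the tool from outside, world axes, zero at the start; "moment": the same for the moment, N m; "grip_width": finger opening in m.
Only numpy, scipy, OpenCV 4.12 (cv2) and the standard library are available. Lean on these libraries where they do the work, as an engineer would, in place of code of your own. Each camera call takes 0.05 s, during which the arm holds its last target. There are 200 camera calls.

## Working session

There is one attempt and no reset: what is moved stays moved. The work goes in short steps, Python scripts to look and compute and a tool call to move; the robot and the scene stay as the last step left them, time stands still between calls to the robot, and variables do not carry over. Pictures are saved under pics/ and viewed, about 8 in all and at most 12, crops included, and the job is handed in when it is done.

Besides the shell and the picture viewer there is one more tool, called after "Request:" as name(argument=value, ...), one argument or row to a line, values as JSON. arm_command: Moves the arm, as the interface text tells. Its arguments: {"type":"object","properties":{"increments":{"type":"array","items":{"type":"array"}},"newtons":{"type":"number"}},"required":["increments"]}

```bash
mkdir -p pics; ls
python3 - <<'E'
from bench import r
import cv2,numpy as np
o=r.get_obs();print(o)
for n in("top","side"):
    cv2.imwrite(f"pics/{n}0.png",r.grab_frame(n)); m=r.camera_model(n);print(n,np.round(m["camera_matrix"],1).tolist(),np.round(m["camera_from_world"],3).tolist())
E
```

```text
pics
{'clock': 0.0, 'joints': array([-1.35909093,  0.47780681,  0.02236285,  1.5564304 , -0.01149166,
        1.10931026, -0.08310017]), 'qvel': array([ 0.00029895,  0.00125299, -0.00175811, -0.00022001,  0.00100017,
       -0.00035305,  0.00083243]), 'tau': array([-9.52637470e-05, -5.96454012e+01,  1.60786539e+00, -2.81203902e+01,
        1.24496993e-02,  9.12494317e-03,  1.94716358e-05]), 'tcp_pos': array([0.21206071, 0.64024078, 0.24733053]), 'orientation': array([ 2.54583474e+00,  1.83870815e+00, -2.17493168e-03]), 'contact_force': array([-0.71061583,  0.23678624,  0.18532531]), 'moment': array([-0.00309925,  0.01363327,  0.0538695 ]), 'grip_width': 0.0854450459745699}
top [[586.0, 0.0, 308.5], [0.0, 586.0, 237.1], [0.0, 0.0, 1.0]] [[-0.013, -1.0, 0.019, 0.133], [-0.992, 0.011, -0.126, 0.484], [0.125, -0.02, -0.992, 1.525], [0.0, 0.0, 0.0, 1.0]]
side [[546.3, 0.0, 315.6], [0.0, 546.3, 238.6], [0.0, 0.0, 1.0]] [[0.999, -0.025, 0.021, -0.466], [0.003, -0.577, -0.816, 0.167], [0.032, 0.816, -0.577, 1.68], [0.0, 0.0, 0.0, 1.0]]
```

View pics/top0.png

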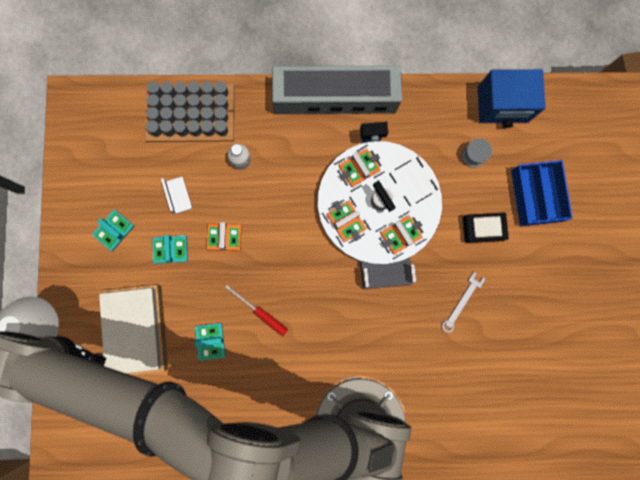

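View pics/side0.png

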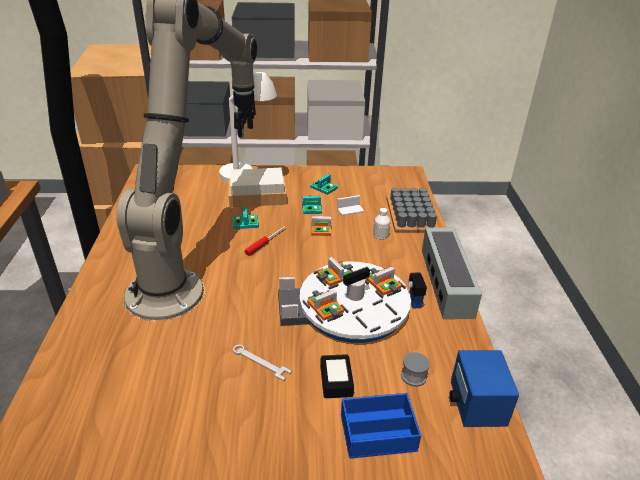

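The top view shows the dial centred near (380,202), its empty nest near (414,181) and the sill at (388,274). The only loose orange carrier is at (224,236), or (320,227) in the side view. The look-alikes at (112,229), (169,249) and (209,340) are turquoise, so they're out. Next I'll measure, and confirm the carrier in an enlarged crop.

```bash
cat > h.py <<'E'
import cv2,numpy as np
from scipy.optimize import least_squares
from bench import r
def ray(m,uv):
    K=m["camera_matrix"];T=m["camera_from_world"];R=T[:3,:3]
    uv=np.atleast_2d(np.asarray(uv,float)); d=np.c_[uv,np.ones(len(uv))]@np.linalg.inv(K).T@R
    return -R.T@T[:3,3],d/np.linalg.norm(d,axis=1)[:,None]
def plane(m,uv,z):
    c,d=ray(m,uv); return c+d*((z-c[2])/d[:,2])[:,None]
def tri(ms,uvs):
    A=np.zeros((3,3));b=np.zeros(3)
    cs=[]
    for m,uv in zip(ms,uvs):
        c,d=ray(m,uv);P=np.eye(3)-np.outer(d[0],d[0]);A+=P;b+=P@c;cs.append((c,P))
    p=np.linalg.solve(A,b); return p,max(np.linalg.norm(P@(p-c)) for c,P in cs)
def circ(P):
    s=least_squares(lambda q:np.hypot(P[:,0]-q[0],P[:,1]-q[1])-q[2],[*P[:,:2].mean(0),.1],loss='soft_l1',f_scale=.003);return s.x
def blobs(mask,amin=20):
    n,l,s,c=cv2.connectedComponentsWithStats(mask.astype(np.uint8))
    return [(s[i].tolist(),c[i].round(1).tolist(),l==i) for i in range(1,n) if s[i][4]>=amin]
E
python3 - <<'E'
from h import *
mt,ms=r.camera_model("top"),r.camera_model("side")
t=cv2.imread("pics/top0.png");s=cv2.imread("pics/side0.png")
hs=cv2.cvtColor(t,cv2.COLOR_BGR2HSV);hss=cv2.cvtColor(s,cv2.COLOR_BGR2HSV)
# dial disc
w=((hs[...,1]<40)&(hs[...,2]>150)).astype(np.uint8);w[:130]=0;w[280:]=0;w[:,:300]=0;w[:,455:]=0
b=max(blobs(w),key=lambda q:q[0][4]);c=max(cv2.findContours(b[2].astype(np.uint8),cv2.RETR_EXTERNAL,cv2.CHAIN_APPROX_NONE)[0],key=len)
h=cv2.convexHull(c)[:,0]; print("dial",circ(plane(mt,h,.045)))
# handle
for nm,im,m,box in(("t",hs,mt,(360,170,405,220)),("s",hss,ms,(335,262,375,290))):
    k=np.zeros(im.shape[:2],bool);x0,y0,x1,y1=box;k[y0:y1,x0:x1]=im[y0:y1,x0:x1,2]<60
    for q in blobs(k,30):
        cc=np.argwhere(q[2])[:,::-1].astype(np.float32);print("handle",nm,q[:2],cv2.minAreaRect(cc))
    o=(im[...,0]>4)&(im[...,0]<16)&(im[...,1]>200)&(im[...,2]>180)
    for q in blobs(o,15):print("orange",nm,q[:2])
a=cv2.resize(t[125:295,190:450],None,fx=3,fy=3,interpolation=cv2.INTER_CUBIC);cv2.imwrite("pics/c1.png",a)
E
```

```text
dial [ 0.57643927 -0.06171833  0.1648416 ]
handle t ([374, 182, 20, 29, 221], [383.4, 196.1]) ((382.994384765625, 196.1909942626953), (30.84593963623047, 8.055984497070312), 57.9946174621582)
handle s ([343, 268, 28, 18, 267], [355.7, 276.2]) ((356.52294921875, 275.552490234375), (10.478549003601074, 29.14525604248047), 66.37062072753906)
orange s ([311, 227, 13, 7, 35], [315.8, 231.3])
orange s ([326, 269, 14, 15, 57], [332.9, 277.1])
orange s ([368, 277, 5, 6, 16], [370.4, 279.1])
orange s ([377, 279, 15, 14, 58], [383.3, 285.4])
orange s ([308, 299, 6, 8, 22], [311.0, 302.0])
orange s ([317, 302, 17, 16, 70], [324.1, 309.8])
```

View pics/c1.png

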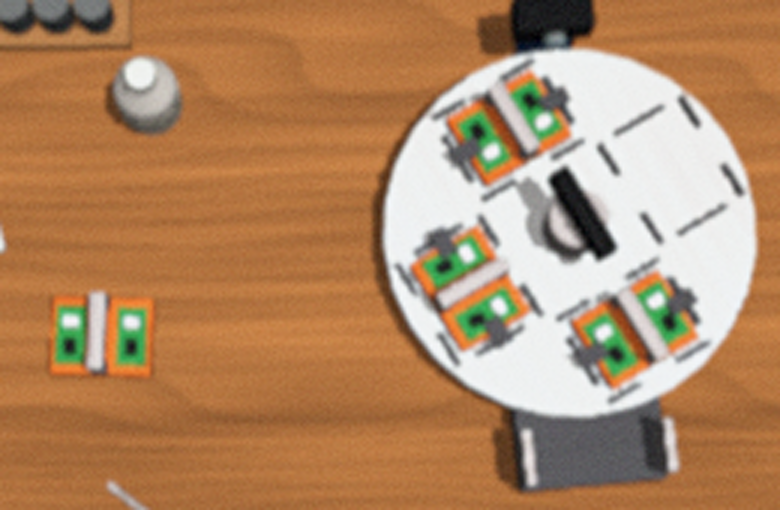

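The enlarged crop confirms it: the loose orange carrier with its steel bar sits at crop (101,335), which is top pixel (224,237). It has no clamps and lies off the dial. The empty nest is at crop (670,170) and the sill cheeks at (530,458) and (670,445). Now to turn these into numbers.

Run:
```python
from h import *
mt,ms=r.camera_model("top"),r.camera_model("side")
print("handle tri",tri([mt,ms],[(383,196.2),(356.5,275.6)]))
C=plane(mt,(383,196.2),.125)[0];print("handle@.125",C, "side",plane(ms,(356.5,275.6),.125)[0])
f=lambda u,v:(190+(u+.5)/3-.5,125+(v+.5)/3-.5)
D=np.array([.5764,-.0617])
# handle bar direction
e=plane(mt,[f(560,173),f(603,255)],.133);d=(e[1]-e[0])[:2];print("bar len",np.linalg.norm(d),"dir",np.degrees(np.arctan2(d[1],d[0])))
# nest lips
L=plane(mt,[f(638,120),f(702,220),f(690,110),f(733,180),f(608,158),f(652,228)],.053)[:,:2]
n=L.mean(0);v=n-D;print("nest",n,np.linalg.norm(v),np.degrees(np.arctan2(v[1],v[0])))
v=(L[2:4].mean(0)-L[4:].mean(0));print("lip dir",np.degrees(np.arctan2(v[1],v[0])))
# cheeks tops
P=plane(mt,[f(527,430),f(535,487),f(666,420),f(673,470)],.075)[:,:2];q=P.mean(0);v=q-D
print("cheeks",P,q,np.linalg.norm(v),np.degrees(np.arctan2(v[1],v[0])))
w=P[2:].mean(0)-P[:2].mean(0);print("cheek sep",np.linalg.norm(w),np.degrees(np.arctan2(w[1],w[0]))-90)
# carrier
P=plane(mt,[f(50,297),f(153,299),f(153,376),f(50,376)],.014);print("carrier",P[:,:2],P.mean(0))
P=plane(mt,[f(97,293),f(97,366)],.05);print("bar",P,P.mean(0))
```

```text
handle tri (array([ 0.57844835, -0.06094001,  0.11794874]), np.float64(0.002302196304192966))
handle@.125 [ 0.57471646 -0.05985392  0.125     ] side [ 0.57958199 -0.06902422  0.125     ]
bar len 0.07765330692156239 dir -154.1076388546
nest [ 0.62891889 -0.15209032] 0.1045401521087145 -59.84240791007428
lip dir -60.001506121027376
cheeks [[ 0.3980572  -0.01658875]
 [ 0.34946907 -0.02217206]
 [ 0.40521336 -0.13593159]
 [ 0.36245324 -0.14040932]] [ 0.37879822 -0.07877543] 0.19833818336237474 -175.061148797509
cheek sep 0.11921612848601962 -175.15445897491443
carrier [[0.52628114 0.39971859]
 [0.52352253 0.30799592]
 [0.45438817 0.30790345]
 [0.4554128  0.39910539]] [0.48990116 0.35368084 0.014     ]
bar [[0.5239328  0.35328955 0.05      ]
 [0.45986738 0.35294892 0.05      ]] [0.49190009 0.35311924 0.05      ]
```

Request:
arm_command(
  increments=[
    [[0.04, -0.04, 0.01], [0, 0, 0.05], 100],
    [[0.08, -0.08, 0.02], [0, 0, 0.1], 100],
    [[0.12, -0.12, 0.03], [0, 0, 0.15], 100],
    [[0.16, -0.16, 0.05], [0, 0, 0.2], 100],
    [[0.2, -0.2, 0.05], [0, 0, 0.25], 100],
    [[0.24, -0.24, 0.05], [0, 0, 0.3], 100],
    [[0.278, -0.287, 0.052], [0, 0, 0.32], 100],
    [[0.278, -0.287, 0.052], [0, 0, 0.32], 100],
    [[0.278, -0.287, 0.052], [0, 0, 0.32], 100],
    [[0.278, -0.287, 0.052], [0, 0, 0.32], 100],
  ],
)

```text
clock: 1.1
tcp_pos: [0.4915, 0.3517, 0.3]
orientation: [2.226, 2.216, -0.001]
contact_force: [-0.9, 0.9, 0.2]
grip_width: 0.0854
```

Run:
```python
from h import *
import pickle
m=r.camera_model("wrist");im=r.grab_frame("wrist");cv2.imwrite("pics/w1.png",im);pickle.dump(m,open("w1.pkl","wb"))
print(r.get_obs()["tcp_pos"],r.get_obs()["orientation"],r.get_obs()["joints"].round(2));print(m)
```

```text
[0.48997667 0.35371302 0.29992622] [-2.22187362e+00 -2.22014554e+00  1.02819472e-03] [-0.8   0.32  0.1   1.68 -0.03  1.15  0.87]
{'camera_matrix': array([[375.74406033,   0.        , 308.99723147],
       [  0.        , 375.74406033, 235.89315379],
       [  0.        ,   0.        ,   1.        ]]), 'camera_from_world': array([[ 0.00363504,  0.99999153, -0.00193238, -0.35188194],
       [ 0.95821476, -0.00293045,  0.28603478, -0.52148669],
       [ 0.28602669, -0.00289138, -0.95821729,  0.28904822],
       [ 0.        ,  0.        ,  0.        ,  1.        ]])}
```

View pics/w1.png

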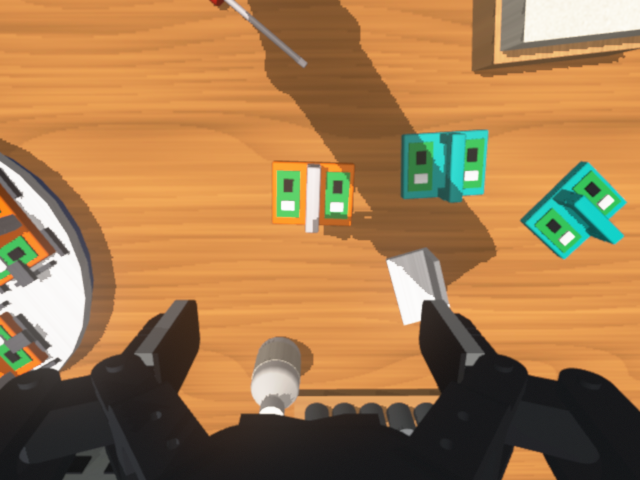

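The wrist view shows the loose carrier at (313,195), with its bar running (313,165) to (312,232) along world x. The turquoise ones are at (445,163) and (574,210). The bracket is at (417,285), well clear. Next I'll move over the dial handle.

Request:
arm_command(
  increments=[
    [[0.01, -0.05, 0], [0, 0, 0.06], 100],
    [[0.02, -0.1, 0], [0, 0, 0.12], 100],
    [[0.03, -0.145, 0], [0, 0, 0.18], 100],
    [[0.04, -0.19, 0], [0, 0, 0.24], 100],
    [[0.05, -0.24, 0], [0, 0, 0.3], 100],
    [[0.06, -0.29, 0], [0, 0, 0.36], 100],
    [[0.07, -0.335, 0], [0, 0, 0.42], 100],
    [[0.08, -0.38, 0], [0, 0, 0.48], 100],
    [[0.087, -0.414, 0], [0, 0, 0.524], 100],
    [[0.087, -0.414, 0], [0, 0, 0.524], 100],
  ],
)

```text
clock: 2.15
tcp_pos: [0.5774, -0.0643, 0.3001]
orientation: [1.575, 2.717, -0.003]
contact_force: [-0.6, -0.2, 0.5]
grip_width: 0.0856
```

Request:
arm_command(
  increments=[
    [[0, 0, 0], [0, 0, 0], 100],
    [[0, 0, 0], [0, 0, 0], 100],
    [[0, 0, 0], [0, 0, 0], 100],
  ],
)

```text
clock: 2.45
tcp_pos: [0.5772, -0.0576, 0.3001]
orientation: [-1.565, -2.723, -0.001]
contact_force: [0.1, 0.3, 0.1]
grip_width: 0.0854
```

Run:
```python
from h import *
import pickle
m=r.camera_model("wrist");im=r.grab_frame("wrist");cv2.imwrite("pics/w2.png",im);pickle.dump(m,open("w2.pkl","wb"))
o=r.get_obs();print(o["tcp_pos"],o["orientation"],o["joints"].round(2))
```

```text
[ 0.57719108 -0.05805183  0.30022694] [-1.56548554e+00 -2.72319819e+00 -6.96729246e-04] [-0.2   0.28  0.24  1.74 -0.07  1.13  2.16]
```

View pics/w2.png

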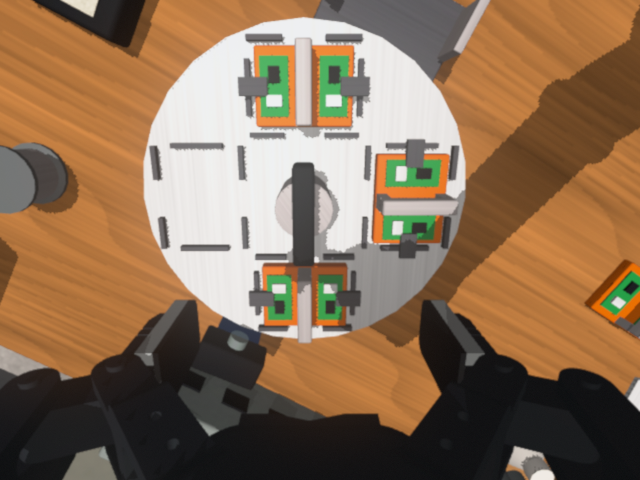

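The wrist view puts the bar upright in the picture at column 303, rows 163 to 265, so it lies along the jaws' closing plane. The nest is on the left at about (200,197) and the sill at top right.

Run:
```python
from h import *
import pickle
m=pickle.load(open("w2.pkl","rb"));im=cv2.imread("pics/w2.png");hs=cv2.cvtColor(im,cv2.COLOR_BGR2HSV)
w=((hs[...,1]<45)&(hs[...,2]>120)).astype(np.uint8);w[:15]=0;w[300:]=0
b=max(blobs(w),key=lambda q:q[0][4]);c=max(cv2.findContours(b[2].astype(np.uint8),cv2.RETR_EXTERNAL,cv2.CHAIN_APPROX_NONE)[0],key=len)
h=cv2.convexHull(c)[:,0];h=h[(h[:,0]<200)|((h[:,0]>440)&(h[:,1]<220))];print("dial",len(h),circ(plane(m,h,.045)))
k=np.zeros(im.shape[:2],bool);k[155:270,280:330]=hs[155:270,280:330,2]<65
for q in blobs(k,100):
    yx=np.argwhere(q[2]);print(q[:2])
    rows=[(v,yx[yx[:,0]==v][:,1].min(),yx[yx[:,0]==v][:,1].max()) for v in range(165,262,12)];print(rows)
    A=plane(m,[((a+b)/2,v) for v,a,b in rows],.133);vx,vy,x,y=cv2.fitLine(A[:,:2].astype(np.float32),1,0,.01,.01).ravel();print("bar dir",np.degrees(np.arctan2(vy,vx)),"pt",x,y)
# lips centres
L=plane(m,[(155,162),(164,233),(242,162),(246,233),(196,146),(205,248)],.053)[:,:2]
print(L.round(4));n=np.mean([L[:2].mean(0),L[2:4].mean(0),L[4:].mean(0)],0);print("nest",n)
for D in([.5764,-.0617],):
    v=L[:4].mean(0)-D;print(np.linalg.norm(v),np.degrees(np.arctan2(v[1],v[0])))
v=L[:2].mean(0)-L[2:4].mean(0);print(np.degrees(np.arctan2(v[1],v[0])))
```

```text
dial 23 [ 0.57873234 -0.06341454  0.1639326 ]
([294, 224, 19, 42, 381], [304.5, 253.8])Traceback (most recent call last):
  File "<stdin>", line 10, in <module>
    return umr_minimum(a, axis, None, out, keepdims, initial, where)
ValueError: zero-size array to reduction operation minimum which has no identity
```

Run:
```python
from h import *
import pickle
m=pickle.load(open("w2.pkl","rb"));im=cv2.imread("pics/w2.png");hs=cv2.cvtColor(im,cv2.COLOR_BGR2HSV)
k=np.zeros(im.shape[:2],bool);k[155:270,280:330]=hs[155:270,280:330,2]<100
q=max(blobs(k,100),key=lambda q:q[0][4]);print(q[:2])
yx=np.argwhere(q[2]);rows=[(v,np.median([yx[yx[:,0]==v][:,1].min()]),yx[yx[:,0]==v][:,1].max()) for v in range(168,222,6)];print(rows)
A=plane(m,[((a+b)/2,v) for v,a,b in rows],.133);vx,vy,x,y=cv2.fitLine(A[:,:2].astype(np.float32),1,0,.01,.01).ravel();print("bar dir",np.degrees(np.arctan2(vy,vx)),"pt",x,y)
D=np.array([.577,-.0622]);n=np.array([-vy,vx]);print("offset of D from bar line (mm)",1e3*(D-[x,y])@n,n)
L=plane(m,[(155,162),(164,233),(242,162),(246,233),(196,146),(205,248)],.053)[:,:2]
print("nest",np.mean([L[:2].mean(0),L[2:4].mean(0),L[4:].mean(0)],0))
v=L[:4].mean(0)-D;print(np.linalg.norm(v),np.degrees(np.arctan2(v[1],v[0])))
v=L[:2].mean(0)-L[2:4].mean(0);print(np.degrees(np.arctan2(v[1],v[0])))
```

```text
([291, 163, 37, 103, 2253], [303.5, 212.9])
[(168, np.float64(293.0), np.int64(313)), (174, np.float64(293.0), np.int64(313)), (180, np.float64(291.0), np.int64(320)), (186, np.float64(293.0), np.int64(324)), (192, np.float64(293.0), np.int64(314)), (198, np.float64(293.0), np.int64(314)), (204, np.float64(293.0), np.int64(314)), (210, np.float64(293.0), np.int64(313)), (216, np.float64(293.0), np.int64(313))]
bar dir 28.562439 pt 0.5603156 -0.072788864
offset of D from bar line (mm) 1.3230858498837383 [-0.4781162  0.8782966]
nest [ 0.63066674 -0.15240116]
0.10455388890758618 -59.3458063978484
-59.71446886243859
```

Request:
arm_command(
  increments=[
    [[0, -0.004, -0.04], [0, 0, 0], 100],
    [[0, -0.004, -0.08], [0, 0, 0], 100],
    [[0, -0.004, -0.12], [0, 0, 0], 100],
    [[0, -0.004, -0.15], [0, 0, 0], 60],
    [[0, -0.004, -0.17], [0, 0, 0], 60],
    [[0, -0.004, -0.17], [0, 0, 0], 60],
    [[0, -0.004, -0.17], [0, 0, 0], 40],
    [[0, -0.004, -0.17], [0, 0, 0], 0],
    [[0, -0.004, -0.17], [0, 0, 0], 0],
    [[0, -0.004, -0.17], [0, 0, 0], 0],
  ],
  newtons=30,
)

```text
clock: 3.5
tcp_pos: [0.5777, -0.0628, 0.1321]
orientation: [1.568, 2.722, 0.003]
contact_force: [-2.5, 2.7, 4.8]
grip_width: 0.0171
```

Request:
arm_command(
  increments=[
    [[0, 0, 0], [0, 0, 0], 0],
    [[0, 0, 0], [0, 0, 0], 0],
    [[0, 0, 0], [0, 0, 0], 0],
    [[0, 0, 0], [0, 0, 0], 0],
  ],
)

```text
clock: 3.9
tcp_pos: [0.5777, -0.0629, 0.1321]
orientation: [1.568, 2.722, 0.003]
contact_force: [-2.5, 3.1, 5.4]
grip_width: 0.0171
```

Request:
arm_command(
  increments=[
    [[0, 0, 0.002], [0, 0, -0.05], 0],
    [[0, 0, 0.002], [0, 0, -0.15], 0],
    [[0, 0, 0.002], [0, 0, -0.27], 0],
    [[0, 0, 0.002], [0, 0, -0.39], 0],
    [[0, 0, 0.002], [0, 0, -0.51], 0],
    [[0, 0, 0.002], [0, 0, -0.63], 0],
    [[0, 0, 0.002], [0, 0, -0.75], 0],
    [[0, 0, 0.002], [0, 0, -0.87], 0],
    [[0, 0, 0.002], [0, 0, -0.99], 0],
    [[0, 0, 0.002], [0, 0, -1.1], 0],
  ],
)

```text
clock: 4.9
tcp_pos: [0.5778, -0.0609, 0.1322]
orientation: [-2.76, -1.496, -0.003]
contact_force: [3.5, 7.2, -11.5]
grip_width: 0.0174
```

Request:
arm_command(
  increments=[
    [[0, 0, 0], [0, 0, -0.12], 0],
    [[0, 0, 0], [0, 0, -0.24], 0],
    [[0, 0, 0], [0, 0, -0.36], 0],
    [[0, 0, 0], [0, 0, -0.48], 0],
    [[0, 0, 0], [0, 0, -0.6], 0],
    [[0, 0, 0], [0, 0, -0.72], 0],
    [[0, 0, 0], [0, 0, -0.82], 0],
    [[0, 0, 0], [0, 0, -0.89], 0],
    [[0, 0, 0], [0, 0, -0.916], 0],
    [[0, 0, 0], [0, 0, -0.916], 0],
  ],
)

```text
clock: 5.9
tcp_pos: [0.5792, -0.06, 0.1322]
orientation: [-3.136, -0.129, -0.005]
contact_force: [7.5, 7.3, -12.8]
grip_width: 0.0169
```

Request:
arm_command(
  increments=[
    [[0, 0, 0], [0, 0, 0], 0],
    [[0, 0, 0], [0, 0, 0], 0],
    [[0, 0, 0], [0, 0, 0], 0],
  ],
)

```text
clock: 6.2
tcp_pos: [0.5792, -0.06, 0.1322]
orientation: [-3.135, -0.13, -0.005]
contact_force: [7.7, 7.2, -13.2]
grip_width: 0.0173
```

Run:
```python
from h import *
im=r.grab_frame("top");cv2.imwrite("pics/top2f.png",im);cv2.imwrite("pics/top2.png",cv2.resize(im[125:295,300:460],None,fx=3.5,fy=3.5,interpolation=cv2.INTER_CUBIC))
o=r.get_obs();print(o["tcp_pos"],o["orientation"],o["joints"].round(2))
```

```text
[ 0.5792106  -0.05999594  0.13220292] [-3.13524893 -0.12989701 -0.00516611] [-0.53  0.56  0.72  1.92 -0.49  0.84  0.53]
```

View pics/top2.png

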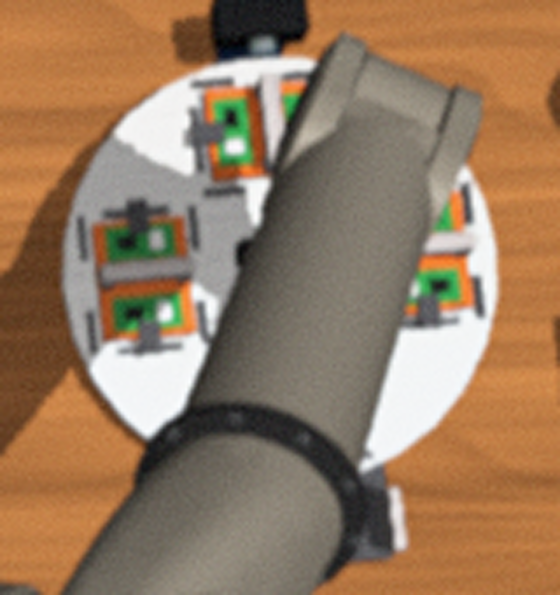

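The arm hides the nest in this view, but by pose it's at about -175.2°. I'll release, lift and check with the wrist camera.

Request:
arm_command(
  increments=[
    [[0, 0, 0], [0, 0, 0], 50],
    [[0, 0, 0], [0, 0, 0], 50],
    [[0, 0, 0], [0, 0, 0], 50],
    [[0, 0, 0.03], [0, 0, 0], 50],
    [[0, 0, 0.07], [0, 0, 0], 100],
    [[0, 0, 0.11], [0, 0, 0], 100],
    [[0.01, 0, 0.15], [0, 0, 0], 100],
    [[0.01, 0, 0.18], [0, 0, 0], 100],
    [[0.01, 0, 0.18], [0, 0, 0], 100],
    [[0.01, 0, 0.18], [0, 0, 0], 100],
  ],
)

```text
clock: 7.25
tcp_pos: [0.5872, -0.0646, 0.3128]
orientation: [-3.139, -0.123, -0.002]
contact_force: [-0.7, -0.7, -0.5]
grip_width: 0.0857
```

Request:
arm_command(
  increments=[
    [[0, 0, 0], [0, 0, 0.14], 100],
    [[0, 0, 0], [0, 0, 0.28], 100],
    [[0, 0, 0], [0, 0, 0.42], 100],
    [[0, 0, 0], [0, 0, 0.56], 100],
    [[0, 0, 0], [0, 0, 0.7], 100],
    [[0, 0, 0], [0, 0, 0.84], 100],
    [[0, 0, 0], [0, 0, 0.98], 100],
    [[0, 0, 0], [0, 0, 1.12], 100],
    [[0, 0, 0], [0, 0, 1.26], 100],
    [[0, 0, 0], [0, 0, 1.4], 100],
  ],
)

```text
clock: 8.25
tcp_pos: [0.5861, -0.0643, 0.3105]
orientation: [-2.314, -2.122, 0.004]
contact_force: [0.1, -0.4, 0.4]
grip_width: 0.0853
```

Request:
arm_command(
  increments=[
    [[-0.02, 0, 0], [0, 0, 0.087], 100],
    [[-0.04, 0, 0], [0, 0, 0.087], 100],
    [[-0.04, 0, 0], [0, 0, 0.087], 100],
    [[-0.04, 0, 0], [0, 0, 0.087], 100],
    [[-0.04, 0, 0], [0, 0, 0.087], 100],
  ],
)

```text
clock: 8.75
tcp_pos: [0.5477, -0.064, 0.3118]
orientation: [-2.226, -2.216, 0.001]
contact_force: [0.3, 0.4, 0.6]
grip_width: 0.0855
```

Run:
```python
from h import *
import pickle
m=r.camera_model("wrist");im=r.grab_frame("wrist");cv2.imwrite("pics/w3.png",im);pickle.dump(m,open("w3.pkl","wb"))
o=r.get_obs();print(o["tcp_pos"],o["orientation"],o["joints"].round(2))
cv2.imwrite("pics/top3f.png",r.grab_frame("top"))
```

```text
[ 0.547747   -0.06400355  0.31187573] [-2.22652752e+00 -2.21633300e+00  8.65070234e-04] [-0.46  0.23  0.55  1.8  -0.13  1.14  1.71]
```

View pics/w3.png

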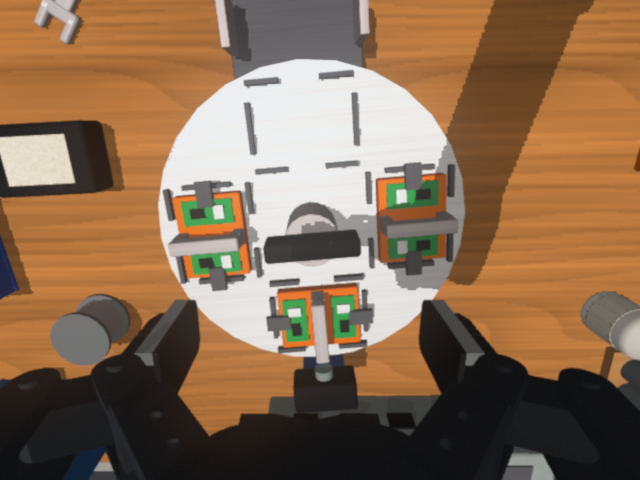

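The nest is now at the sill, centred near (304,123). Its lips are at (262,81), (337,75), (251,128), (356,118), (272,170) and (343,164), the cheeks at (224,22) and (364,18), and the post at (323,375). Now I'll measure it.

```bash
python3 - <<'E'
from h import *
import pickle
m=pickle.load(open("w3.pkl","rb"));im=cv2.imread("pics/w3.png");hs=cv2.cvtColor(im,cv2.COLOR_BGR2HSV)
A=lambda v:np.degrees(np.arctan2(v[1],v[0]))
k=np.zeros(im.shape[:2],bool);k[66:180,235:366]=(hs[66:180,235:366,2]<140)
bl=[q for q in blobs(k,40) if q[0][4]<600]
for q in bl:print(q[:2])
D=np.array([.5772,-.0622])
w=((hs[...,1]<45)&(hs[...,2]>120)).astype(np.uint8);w[:62]=0;w[300:]=0;w[:,:150]=0;w[:,475:]=0
b=max(blobs(w),key=lambda q:q[0][4]);c=max(cv2.findContours(b[2].astype(np.uint8),cv2.RETR_EXTERNAL,cv2.CHAIN_APPROX_NONE)[0],key=len)
h=cv2.convexHull(c)[:,0];h=h[(h[:,1]<250)];print("dial",len(h),circ(plane(m,h,.045)))
L=plane(m,[(262,81),(337,75),(251,128),(356,118),(272,170),(343,164)],.053)[:,:2]
n=.5*(L[[0,1]].mean(0)+L[[4,5]].mean(0));n2=L[2:4].mean(0);print("nest",n,n2,"ang",A(n-D),np.linalg.norm(n-D),"lipdir",A(L[:2].mean(0)-L[4:].mean(0)))
# cheeks: brightness masks
ch=np.zeros(im.shape[:2],bool);ch[0:62,205:380]=(hs[0:62,205:380,2]>150)&(hs[0:62,205:380,1]<40)
for q in blobs(ch,100):print("cheek",q[:2])
# top view
mt=r.camera_model("top");t=cv2.cvtColor(cv2.imread("pics/top3f.png"),cv2.COLOR_BGR2HSV)
ch=np.zeros(t.shape[:2],bool);ch[255:300,345:425]=(t[255:300,345:425,2]>130)&(t[255:300,345:425,1]<40)
for q in blobs(ch,10):print("cheek top",q[:2],plane(mt,q[1],.075))
E
python3 - <<'E'
import cv2;im=cv2.imread("pics/w3.png");cv2.imwrite("pics/w3c.png",cv2.resize(im[0:190,200:400],None,fx=3,fy=3,interpolation=cv2.INTER_CUBIC))
E
```

```text
([235, 66, 26, 13, 170], [243.3, 69.8])
([319, 71, 35, 8, 198], [335.9, 74.5])
([244, 78, 35, 9, 201], [261.0, 81.6])
([352, 93, 7, 52, 259], [355.1, 118.2])
([245, 103, 11, 52, 293], [250.1, 127.9])
([326, 161, 32, 7, 152], [341.8, 163.9])
([256, 167, 32, 7, 149], [271.7, 169.9])
dial 39 [ 0.57853121 -0.06328402  0.16401939]
nest [ 0.47455461 -0.07040147] [ 0.47368191 -0.07063532] ang -175.4317164864761 0.10297251892032398 lipdir -175.10445413248698
cheek ([216, 0, 14, 47, 386], [222.2, 23.0])
cheek ([359, 0, 10, 34, 305], [363.6, 16.3])
cheek ([285, 59, 56, 3, 133], [311.6, 60.2])
cheek top ([348, 255, 53, 10, 391], [377.6, 258.6]) [[ 0.42183737 -0.04874676  0.075     ]]
cheek top ([364, 268, 6, 20, 82], [366.1, 277.3]) [[ 0.37424283 -0.01794814  0.075     ]]
```

View pics/w3c.png

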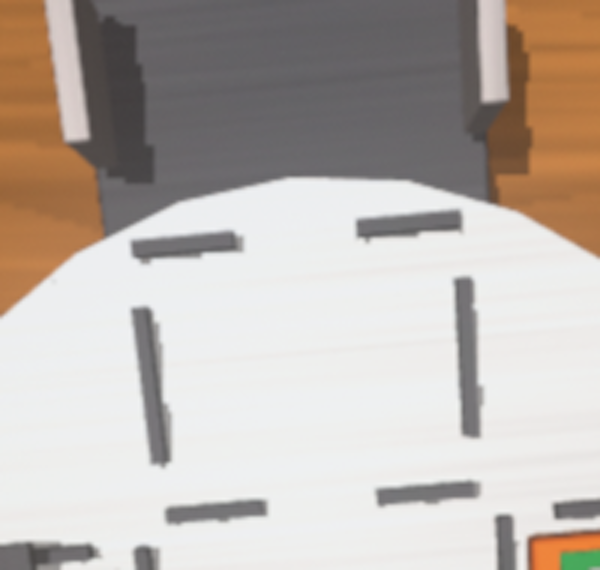

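Run:
```python
from h import *
import pickle
m=pickle.load(open("w3.pkl","rb"));A=lambda v:np.degrees(np.arctan2(v[1],v[0]))
f=lambda u,v:(200+(u+.5)/3-.5,(v+.5)/3-.5)
P=plane(m,[f(77,140),f(495,101)],.075)[:,:2];print(P,np.linalg.norm(P[0]-P[1]),"perp",A(P[0]-P[1])+90)
for D in([.5772,-.0622],[.5785,-.0633]):
    v=P.mean(0)-D;print("mid ang",A(v),np.linalg.norm(v))
# cheek axes: outer long edges on w3
E1=plane(m,[f(63,140),f(46,5)],.075)[:,:2];E2=plane(m,[f(482,101),f(476,0)],.075)[:,:2];print("cheek axis",A(E1[1]-E1[0]),A(E2[1]-E2[0]))
# sill block edges at z=.03 
E1=plane(m,[f(105,234),f(97,168)],.03)[:,:2];print(A(E1[1]-E1[0]))
# post
# carrier from w1
m1=pickle.load(open("w1.pkl","rb"));mt=r.camera_model("top")
im=cv2.imread("pics/w1.png");hs=cv2.cvtColor(im,cv2.COLOR_BGR2HSV)
k=np.zeros(im.shape[:2],bool);k[150:240,262:365]=(hs[150:240,262:365,1]<60)&(hs[150:240,262:365,2]>110)
for q in blobs(k,100):
    r_=cv2.minAreaRect(np.argwhere(q[2])[:,::-1].astype(np.float32));print(q[:2],r_)
k=np.zeros(im.shape[:2],bool);k[150:240,262:365]=((hs[150:240,262:365,0]<14)&(hs[150:240,262:365,1]>215))
q=max(blobs(k),key=lambda q:q[0][4]);print("orange",[q[:2] for q in blobs(k,60)])
```

```text
[[ 0.40921816 -0.13795154]
 [ 0.39951098 -0.01649024]] 0.1218485756323912 perp 4.569362779966468
mid ang -175.03298225206046 0.17348692558665796
mid ang -175.42932937827655 0.17469098290327237
cheek axis -176.12670647473993 -174.22741774870474
-175.98087490159557
([306, 165, 15, 68, 846], [312.5, 197.8]) ((312.5020446777344, 198.44451904296875), (12.954081535339355, 67.25019073486328), 2.12109637260437)
([281, 201, 14, 10, 136], [287.6, 205.4]) ((287.5, 205.5), (9.0, 13.0), 90.0)
([330, 202, 14, 10, 134], [336.4, 206.5]) ((336.5, 206.5), (9.0, 13.0), 90.0)
orange []
```

Request:
arm_command(
  increments=[
    [[-0.01, 0.048, 0], [0, 0, 0], 100],
    [[-0.015, 0.096, 0], [0, 0, 0], 100],
    [[-0.02, 0.144, 0], [0, 0, 0], 100],
    [[-0.03, 0.19, 0], [0, 0, 0], 100],
    [[-0.04, 0.235, 0], [0, 0, 0], 100],
    [[-0.045, 0.28, -0.01], [0, 0, 0], 100],
    [[-0.05, 0.32, -0.03], [0, 0, 0], 100],
    [[-0.056, 0.36, -0.05], [0, 0, 0], 100],
    [[-0.056, 0.4, -0.07], [0, 0, 0], 100],
    [[-0.056, 0.417, -0.09], [0, 0, 0], 100],
  ],
)

```text
clock: 9.85
tcp_pos: [0.49, 0.3581, 0.2209]
orientation: [-2.22, -2.221, -0.001]
contact_force: [-0.0, -0.7, -0.3]
grip_width: 0.0857
```

Request:
arm_command(
  increments=[
    [[0, 0, 0], [0, 0, 0], 100],
    [[0, 0, 0], [0, 0, 0], 100],
    [[0, 0, 0], [0, 0, 0], 100],
    [[0, 0, 0], [0, 0, 0], 100],
  ],
)

```text
clock: 10.25
tcp_pos: [0.4924, 0.3516, 0.2236]
orientation: [2.229, 2.213, 0.003]
contact_force: [-0.0, -0.7, -0.2]
grip_width: 0.0857
```

Run:
```python
from h import *
import pickle
o=r.get_obs();m=r.camera_model("wrist");im=r.grab_frame("wrist");cv2.imwrite("pics/w4.png",im);pickle.dump(m,open("w4.pkl","wb"))
print(o["tcp_pos"],o["orientation"],o["joints"].round(2))
E=[];B=[]
for n in("w1","w4"):
    m=pickle.load(open(n+".pkl","rb"));hs=cv2.cvtColor(cv2.imread(f"pics/{n}.png"),cv2.COLOR_BGR2HSV)
    c,_=cv2.projectPoints(np.array([[.492,.353,.04]]),cv2.Rodrigues(m["camera_from_world"][:3,:3])[0],m["camera_from_world"][:3,3],m["camera_matrix"],None);u,v=c.ravel().astype(int);print(n,u,v)
    k=np.zeros(hs.shape[:2],bool);s=np.s_[max(0,v-60):v+60,u-25:u+25];k[s]=(hs[s][...,1]<60)&(hs[s][...,2]>110)
    q=max(blobs(k),key=lambda q:q[0][4]);print(q[:2],cv2.minAreaRect(np.argwhere(q[2])[:,::-1].astype(np.float32)))
    yx=np.argwhere(q[2]);y0,y1=yx[:,0].min(),yx[:,0].max()
    g=lambda y:yx[yx[:,0]==y][:,1].mean()
    E.append((g(y0+2),y0));B.append((g(y1-2),y1));print(E[-1],B[-1],m["camera_from_world"][:3,:].round(3).tolist())
    print("at .05",plane(m,[E[-1],B[-1]],.05))
ms=[pickle.load(open(n+".pkl","rb")) for n in("w1","w4")]
print(tri(ms,E),tri(ms,B))
cv2.imwrite("pics/w4v.png",im)
```

```text
[0.49235418 0.35156386 0.22360365] [2.22918513 2.21309164 0.00292431] [-0.96  0.4   0.31  1.77 -0.14  0.99  0.97]
w1 311 197
([306, 165, 15, 68, 846], [312.5, 197.8]) ((312.5020446777344, 198.44451904296875), (12.954081535339355, 67.25019073486328), 2.12109637260437)
(np.float64(313.5), np.int64(165)) (np.float64(311.5), np.int64(232)) [[0.004, 1.0, -0.002, -0.352], [0.958, -0.003, 0.286, -0.521], [0.286, -0.003, -0.958, 0.289]]
at .05 [[0.45735094 0.35476411 0.05      ]
 [0.52615681 0.35267075 0.05      ]]
w4 311 213
([305, 172, 18, 84, 1315], [313.1, 213.1]) ((313.2867126464844, 213.5321807861328), (16.29490852355957, 83.27397155761719), 1.432096242904663)
(np.float64(314.0), np.int64(172)) (np.float64(312.0), np.int64(255)) [[0.007, 1.0, -0.0, -0.354], [0.958, -0.006, 0.288, -0.499], [0.288, -0.002, -0.958, 0.214]]
at .05 [[0.45603544 0.3547006  0.05      ]
 [0.52556845 0.35282281 0.05      ]]
(array([ 0.4640842 ,  0.35543819, -0.01481049]), np.float64(5.704087824792729e-05)) (array([0.52856704, 0.35278846, 0.04160098]), np.float64(8.453857859307784e-05))
```

View pics/w4v.png

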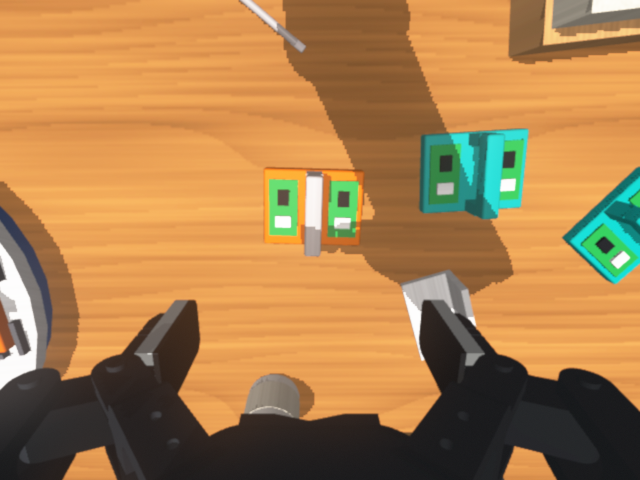

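The view shows the carrier plate with corners (264,168), (363,170), (361,245) and (264,243). The bar's top face runs (314,176) to (312,255), and the lower part is in shadow. The wrist baseline was too short to give height, because it lay along the viewing ray. I'll triangulate w4 against the top and side cameras instead.

Run:
```python
from h import *
import pickle
m=pickle.load(open("w4.pkl","rb"));mt=r.camera_model("top");ms=r.camera_model("side")
P=plane(m,[(264,168),(363,170),(361,245),(264,243)],.014);c=P.mean(0);print("plate",P.round(4)[:,:2].tolist(),c)
x=P[2:].mean(0)-P[:2].mean(0);y=P[1]-P[0]+P[2]-P[3];print("ang x",np.degrees(np.arctan2(x[1],x[0])),"y",np.degrees(np.arctan2(y[1],y[0])),np.linalg.norm(x),np.linalg.norm(y)/2)
b=plane(m,[(314,176),(312,255)],.05);print("bar",b,b.mean(0))
f=lambda u,v:(190+(u+.5)/3-.5,125+(v+.5)/3-.5)
print("bar far",tri([m,mt],[(312,255),f(97,292)]),"plate corners",[tri([m,mt],[a,f(*q)])[0].round(4).tolist() for a,q in(((264,168),(153,376)),((264,243),(153,299)),((361,245),(50,297)),((363,170),(50,376)))])
s=cv2.imread("pics/side0.png")
cv2.imwrite("pics/s_c.png",cv2.resize(s[205:250,290:350],None,fx=8,fy=8,interpolation=cv2.INTER_CUBIC))
```

```text
plate [[0.4567, 0.311], [0.459, 0.3985], [0.5288, 0.399], [0.5262, 0.3082]] [0.49267821 0.35416395 0.014     ]
ang x -0.947273233841534 y 88.4302203415244 0.06963129284524283 0.08918006305635989
bar [[0.45918498 0.35469195 0.05      ]
 [0.52556845 0.35282281 0.05      ]] [0.49237671 0.35375738 0.05      ]
bar far (array([0.52423278, 0.35280623, 0.0537556 ]), np.float64(6.935667545256333e-06)) plate corners [[0.4571, 0.3093, -0.0001], [0.5237, 0.3082, 0.0191], [0.5241, 0.3972, 0.0284], [0.4391, 0.375, 0.1747]]
```

View pics/s_c.png

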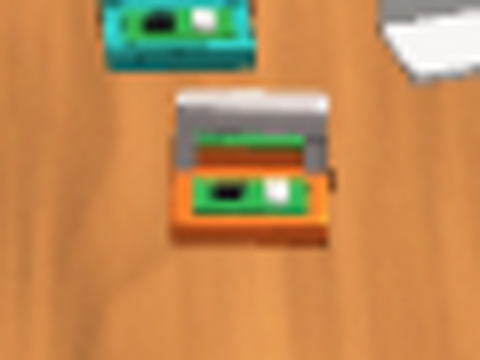

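Request:
arm_command(
  increments=[
    [[0.001, 0.001, -0.04], [0, 0, 0], 100],
    [[0.001, 0.001, -0.08], [0, 0, 0], 100],
    [[0.001, 0.001, -0.11], [0, 0, 0], 100],
    [[0.001, 0.001, -0.135], [0, 0, 0], 100],
    [[0.001, 0.001, -0.155], [0, 0, 0], 60],
    [[0.001, 0.001, -0.17], [0, 0, 0], 60],
    [[0.001, 0.001, -0.18], [0, 0, 0], 60],
    [[0.001, 0.001, -0.18], [0, 0, 0], 60],
    [[0.001, 0.001, -0.18], [0, 0, 0], 60],
    [[0.001, 0.001, -0.18], [0, 0, 0], 60],
  ],
)

```text
clock: 11.3
tcp_pos: [0.4929, 0.3543, 0.0434]
orientation: [2.227, 2.216, 0.003]
contact_force: [0.1, 0.0, 0.2]
grip_width: 0.0513
```

Request:
arm_command(
  increments=[
    [[0, 0, 0], [0, 0, 0], 60],
    [[0, 0, 0], [0, 0, 0], 60],
  ],
)

```text
clock: 11.5
tcp_pos: [0.4925, 0.3541, 0.043]
orientation: [-2.227, -2.216, -0.002]
contact_force: [-0.5, 0.0, -0.6]
grip_width: 0.0511
```

Run:
```python
from h import *
import pickle
o=r.get_obs();m=r.camera_model("wrist");im=r.grab_frame("wrist");cv2.imwrite("pics/w5.png",im);pickle.dump(m,open("w5.pkl","wb"))
print(o["tcp_pos"],o["orientation"],o["contact_force"],o["qvel"].round(3))
```

```text
[0.49250269 0.35408441 0.04296226] [-2.22672808e+00 -2.21613001e+00 -1.79112277e-03] [-0.51386866  0.03593771 -0.58012758] [ 0.001  0.004 -0.002  0.004  0.    -0.    -0.001]
```

View pics/w5.png

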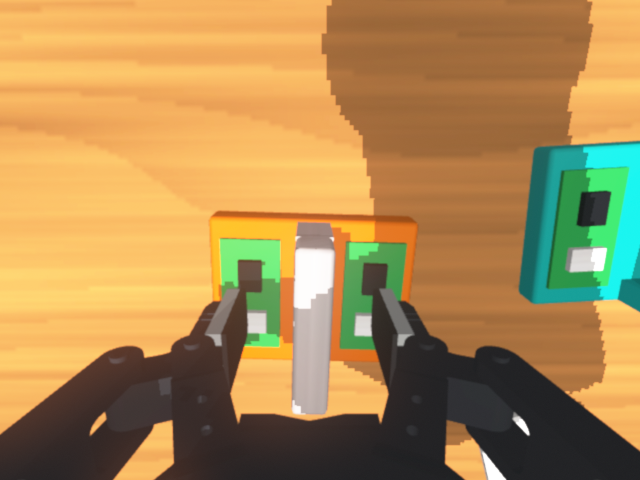

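The pads straddle the bar at (313,320) near its middle, and the colour (orange) is right. Closing and lifting.

Request:
arm_command(
  increments=[
    [[0, 0, 0], [0, 0, 0], 0],
    [[0, 0, 0], [0, 0, 0], 0],
    [[0, 0, 0], [0, 0, 0], 0],
    [[0, 0, 0], [0, 0, 0], 0],
    [[0, 0, 0], [0, 0, 0], 0],
    [[0, 0, 0], [0, 0, 0], 0],
    [[0, 0, 0.02], [0, 0, 0], 0],
    [[0, 0, 0.05], [0, 0, 0], 0],
    [[0, 0, 0.09], [0, 0, 0], 0],
    [[0, 0, 0.13], [0, 0, 0], 0],
  ],
  newtons=60,
)

```text
clock: 12.55
tcp_pos: [0.4911, 0.3527, 0.1721]
orientation: [2.227, 2.216, -0.006]
contact_force: [0.3, 1.4, -3.0]
grip_width: 0.0127
```

Request:
arm_command(
  increments=[
    [[0, 0, 0.02], [0, 0, 0], 0],
    [[0, -0.02, 0.03], [0, 0, 0], 0],
    [[-0.002, -0.06, 0.03], [0, 0, 0.02], 0],
    [[-0.004, -0.1, 0.03], [0, 0, 0.03], 0],
    [[-0.006, -0.14, 0.03], [0, 0, 0.04], 0],
    [[-0.008, -0.18, 0.03], [0, 0, 0.05], 0],
    [[-0.01, -0.22, 0.03], [0, 0, 0.06], 0],
    [[-0.012, -0.26, 0.03], [0, 0, 0.07], 0],
    [[-0.014, -0.3, 0.03], [0, 0, 0.08], 0],
    [[-0.016, -0.34, 0.03], [0, 0, 0.089], 0],
  ],
)

```text
clock: 13.55
tcp_pos: [0.4742, 0.0113, 0.2012]
orientation: [-2.125, -2.312, 0.004]
contact_force: [0.8, 0.4, -3.5]
grip_width: 0.0125
```

Request:
arm_command(
  increments=[
    [[-0.001, -0.04, 0], [0, 0, 0], 0],
    [[-0.002, -0.07, 0], [0, 0, 0], 0],
    [[-0.003, -0.085, 0], [0, 0, 0], 0],
    [[-0.003, -0.085, 0], [0, 0, 0], 0],
    [[-0.003, -0.085, -0.02], [0, 0, 0], 0],
    [[-0.003, -0.085, -0.04], [0, 0, 0], 0],
    [[-0.003, -0.085, -0.04], [0, 0, 0], 0],
    [[-0.003, -0.085, -0.04], [0, 0, 0], 0],
    [[-0.003, -0.085, -0.04], [0, 0, 0], 0],
    [[-0.003, -0.085, -0.04], [0, 0, 0], 0],
  ],
)

```text
clock: 14.55
tcp_pos: [0.4737, -0.0711, 0.1631]
orientation: [2.125, 2.313, 0.002]
contact_force: [-1.0, -0.8, -3.1]
grip_width: 0.0132
```

Run:
```python
from h import *
import pickle
o=r.get_obs();m=r.camera_model("wrist");im=r.grab_frame("wrist");cv2.imwrite("pics/w6.png",im);pickle.dump(m,open("w6.pkl","wb"))
print(o["tcp_pos"],o["orientation"],o["contact_force"],o["grip_width"],np.degrees(2*np.arctan2(*np.abs(o["orientation"][[1,0]]))))
T=m["camera_from_world"];hs=cv2.cvtColor(im,cv2.COLOR_BGR2HSV)
# carrier pose now: orange blob
k=((hs[...,0]<16)&(hs[...,1]>200)&(hs[...,2]>100));k[:180]=0;k[370:]=0;k[:,:190]=0;k[:,430:]=0
for q in blobs(k,300):print("orange",q[:2])
m5=pickle.load(open("w5.pkl","rb"))
h5=cv2.cvtColor(cv2.imread("pics/w5.png"),cv2.COLOR_BGR2HSV);k=((h5[...,0]<18)&(h5[...,1]>200)&(h5[...,2]>100))
# near-edge lips of the nest visible?
p=lambda P:cv2.projectPoints(np.array(P,float),cv2.Rodrigues(T[:3,:3])[0],T[:3,3],m["camera_matrix"],None)[0].reshape(-1,2).round(0).tolist()
print(p([[.431,-.0743,.053],[.4737,-.0708,.045]]))
```

```text
[ 0.47373906 -0.07107512  0.16309386] [2.12513658e+00 2.31253869e+00 1.79814708e-03] [-0.97828847 -0.75374216 -3.09566711] 0.013157525327776736 94.83630416556439
orange ([338, 223, 75, 37, 1353], [380.4, 233.2])
orange ([249, 231, 42, 53, 690], [278.9, 251.4])
orange ([396, 264, 13, 86, 543], [402.2, 307.9])
orange ([212, 276, 10, 74, 462], [216.1, 316.7])
[[311.0, 174.0], [311.0, 236.0]]
```

Run:
```python
from h import *
for n in("w5","w6"):
    im=cv2.imread(f"pics/{n}.png");hs=cv2.cvtColor(im,cv2.COLOR_BGR2HSV)
    g=((hs[...,0]>45)&(hs[...,0]<75)&(hs[...,1]>120));g[:200]=0;g[380:]=0;g[:,:200]=0;g[:,430:]=0
    for q in blobs(g,400):print(n,"green",q[:2])
    k=(hs[...,1]<60)&(hs[...,2]>110);k[:200]=0;k[:,:285]=0;k[:,345:]=0
    for q in blobs(k,500):print(n,"bar",q[:2])
```

```text
w5 green ([220, 239, 60, 57, 2031], [248.1, 258.6])
w5 green ([349, 242, 57, 59, 1457], [383.5, 259.9])
w5 green ([340, 275, 35, 74, 1302], [354.7, 317.7])
w5 green ([244, 328, 35, 19, 437], [263.8, 338.9])
w5 bar ([292, 224, 43, 190, 6973], [312.1, 317.2])
w6 green ([217, 242, 61, 107, 3135], [243.2, 279.1])
w6 green ([342, 243, 61, 106, 3285], [375.4, 280.9])
w6 bar ([285, 200, 60, 15, 892], [314.7, 206.9])
w6 bar ([285, 237, 52, 184, 6298], [309.2, 333.5])
```

Grip has held with about 1 mm of slip. Lowering slowly.

Request:
arm_command(
  increments=[
    [[0, 0, -0.02], [0, 0, 0], 0],
    [[0, 0, -0.04], [0, 0, 0], 0],
    [[0, 0, -0.055], [0, 0, 0], 0],
    [[0, 0, -0.062], [0, 0, 0], 0],
    [[0, 0, -0.065], [0, 0, 0], 0],
    [[0, 0, -0.067], [0, 0, 0], 0],
    [[0, 0, -0.069], [0, 0, 0], 0],
    [[0, 0, -0.071], [0, 0, 0], 0],
    [[0, 0, -0.072], [0, 0, 0], 0],
    [[0, 0, -0.072], [0, 0, 0], 0],
  ],
)

```text
clock: 15.6
tcp_pos: [0.4732, -0.0712, 0.0904]
orientation: [2.126, 2.313, 0.0]
contact_force: [-0.3, -0.1, -3.7]
grip_width: 0.0129
```

Request:
arm_command(
  increments=[
    [[0, 0, -0.001], [0, 0, 0], 0],
    [[0, 0, -0.002], [0, 0, 0], 0],
    [[0, 0, -0.003], [0, 0, 0], 0],
    [[0, 0, -0.003], [0, 0, 0], 0],
    [[0, 0, -0.003], [0, 0, 0], 0],
  ],
)

```text
clock: 16.1
tcp_pos: [0.4732, -0.0712, 0.0875]
orientation: [-2.126, -2.313, -0.0]
contact_force: [-2.1, -0.2, 2.7]
grip_width: 0.0126
```

Contact came at TCP z = 0.0875, where the floor (0.045 + 0.043) was predicted, so the carrier is inside the lips and not resting on them. Now I'll release and lift.

Request:
arm_command(
  increments=[
    [[0, 0, 0], [0, 0, 0], 10],
    [[0, 0, 0], [0, 0, 0], 25],
    [[0, 0, 0], [0, 0, 0], 40],
    [[0, 0, 0], [0, 0, 0], 50],
    [[0, 0, 0], [0, 0, 0], 50],
    [[0, 0, 0.02], [0, 0, 0], 50],
    [[0, 0, 0.05], [0, 0, 0], 50],
    [[0, 0, 0.1], [0, 0, 0], 50],
    [[0, 0, 0.15], [0, 0, 0], 50],
    [[0, 0, 0.2], [0, 0, 0], 50],
  ],
)

```text
clock: 17.1
tcp_pos: [0.4727, -0.0714, 0.2892]
orientation: [2.127, 2.312, -0.0]
contact_force: [0.2, 0.9, 0.1]
grip_width: 0.0431
```

Request:
arm_command(
  increments=[
    [[0.03, 0, 0.02], [0, 0, 0], 100],
    [[0.06, 0, 0.02], [0, 0, 0], 100],
    [[0.07, 0, 0.02], [0, 0, 0], 100],
    [[0.07, 0, 0.02], [0, 0, 0], 100],
    [[0.07, 0, 0.02], [0, 0, 0], 100],
    [[0.07, 0, 0.02], [0, 0, 0], 100],
  ],
)

```text
clock: 17.7
tcp_pos: [0.5419, -0.0715, 0.3067]
orientation: [-2.126, -2.311, 0.002]
contact_force: [0.1, -0.1, -0.1]
grip_width: 0.0854
```

Run:
```python
from h import *
import pickle
o=r.get_obs();m=r.camera_model("wrist");im=r.grab_frame("wrist");cv2.imwrite("pics/w7.png",im);pickle.dump(m,open("w7.pkl","wb"))
s=r.grab_frame("side");cv2.imwrite("pics/side7.png",s)
print(o["clock"],o["tcp_pos"],o["contact_force"],o["grip_width"])
a=cv2.resize(im[0:220,180:400],(640,640)[:1]+(600,)) if 0 else cv2.resize(im[0:200,190:390],(590,590),interpolation=cv2.INTER_CUBIC)
b=cv2.resize(s[255:335,265:345],(200,200),interpolation=cv2.INTER_CUBIC)
c=np.zeros((590,795,3),np.uint8);c[:,:590]=a;c[:200,592:792]=b;cv2.imwrite("pics/fin.png",c)
```

```text
17.7 [ 0.54188145 -0.07153299  0.30672967] [ 0.11069247 -0.1105246  -0.07081738] 0.0854303158587443
```

View pics/fin.png

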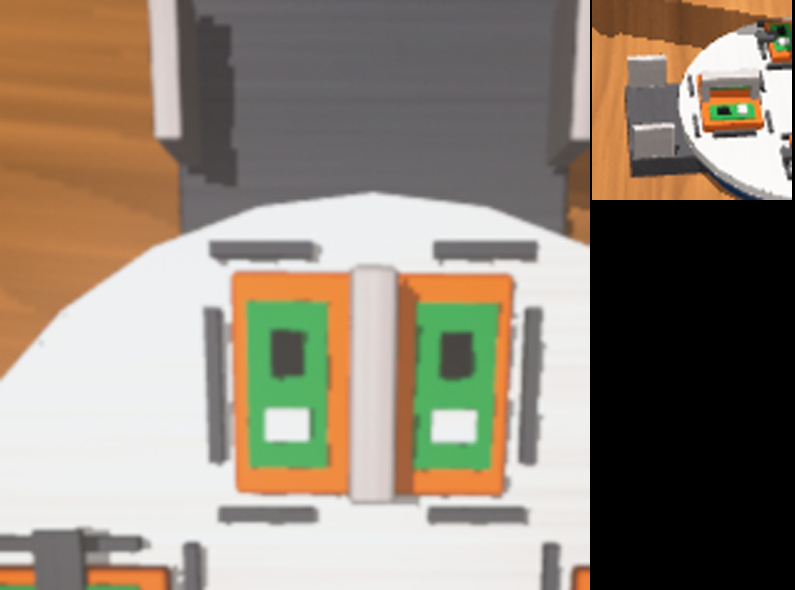

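The carrier lies flat inside all six lips, evenly centred and square, and the nest faces the sill between the cheeks. One last numeric check, then hand in.

Run:
```python
from h import *
import pickle
m=pickle.load(open("w7.pkl","rb"));f=lambda u,v:((u+.5)*200/590-.5+190,(v+.5)*200/590-.5)
n=plane(m,[f(264,250),f(486,250),f(268,514),f(478,514)],.053).mean(0)
c=plane(m,[f(232,273),f(514,275),f(506,495),f(237,491)],.059).mean(0)
D=np.array([.5775,-.0625]);L=D+.105*np.array([np.cos(np.radians(-175.2)),np.sin(np.radians(-175.2))])
print("nest-load mm",(n[:2]-L)*1e3,"carrier-nest mm",(c-n)[:2]*1e3)
print(r.hand_in())
```

```text
nest-load mm [1.45134035 0.1050658 ] carrier-nest mm [ 0.01410959 -0.6585422 ]
the job is handed in; nothing more can be done
None
```

I gripped the dial's handle and turned it about 115° clockwise, which brought the empty nest to the sill. I then picked up the loose orange carrier by its bar, lowered it into the nest while still held, released it, lifted clear and handed in at about 18 s of the 58 s allowed. No verdict was reported.

**Last checks:**
- **Nest position:** it stands about 1.5 mm from the load point (12 mm allowed).
- **Carrier:** it is centred in the nest within about 0.7 mm. It sits square inside all six lips in the final picture.
- **Fully down:** it touched the floor at TCP height 0.0875 m, against 0.088 m predicted.
- **Robot clear:** the measured force was about 0 N with the gripper lifted away.

**Checks that failed or disagreed:**
- **Carrier bar height:** two wrist views gave no usable height because they lay along the same line of sight. Wrist plus top camera put the bar's top at 54 mm, against 50 mm in the text. I used the text value, and the grasp confirmed it.
- **Nest floor height:** I took this from the text and did not measure it with two views. The touchdown height agreed with it.
- **Dial axis:** the views differed by about 2 mm.
- **Bystanders:** I did not measure them again at the end. None was near the arm's path and no unexpected force showed.

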